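# Close the round canisters by their push buttons, tallest first

### The arm

A 6-joint arm with a two-finger parallel gripper is mounted at the origin on a cart in front of the work surface, level with it; the furniture and walls round the work are solid. World frame = base frame: x ahead of the robot, y to its left, z up, the work surface at z = 0. Lengths are in m, angles in rad, forces in N, time in s.
With the tool pointing down it reaches from about 0.25 to 0.775 m from the base axis. Payload 4 kg.
Tool frame: the origin (TCP) lies at the centre of the arm's flange, where the gripper is bolted on; the fingertips stand 199 mm ahead of it and the grasp point (between the pads) lies 180 mm ahead of it; z points along the fingers, y is the line along which they close (so a half turn about z gives the same grasp; the last joint's range is limited). The gripper opens to 94 mm and grips with 3 to 60 N. Pads are 16 mm wide; open, the fingers measure 119 mm over their backs; the gripper's body (75 mm by 177 mm) begins 78 mm behind the grasp point.
Start: joints at [1.129, 0.087, 1.371, -0, 1.684, -0.103], TCP at [0.183, 0.519, 0.405] pointing down, gripper open.
Joint ranges: [-3.1, 3.1], [-0.76, 2.03], [0.27, 2.55], [-1.08, 4.22], [0.17, 2.65], [-2.57, 2.57]. Speed limits (rad/s): [2.79, 2.79, 3.14, 3.14, 3.14, 3.14].

### API

Orientations are given as [roll, pitch, yaw] about the fixed x, y, z axes, in that order (R = Rz(yaw) Ry(pitch) Rx(roll)).
In Python, from bench import robot, eyes, models gives the robot as it stands.
- The arm moves only by the tool step_arm, never from a script. Its argument "commands" is a list that holds one entry, the list of rows, each a list of 7 numbers: the shift along the tool's x, y, z in mm, then the turn, a rotation vector about the tool's x, y, z in rad, then the finger opening in mm, from 0 to 94. In form: [[[tx, ty, tz, wx, wy, wz, gripper], ...]]. A call has 1 to 20 rows; each row shifts and turns the commanded pose from where the row before left it, along the tool's axes as they then stand; what a row does not reach is not made up. A row lasts 1/8 s, in which the tool goes at most 62.5 mm and 10.7 degrees, less where a joint would pass 70% of its speed; a pose out of reach is approached as far as the arm can. A call is refused whole if a number of a shift passes 62.5 or a number of a turn 0.188, either way. A call with a gripper value outside its range is refused whole. The fingers move at their own pace and stop on an object; the grip force is fixed at half the most. Time passes only in rows, so rows that do not move let the fingers close. It gives the time, the measured TCP pose, the force, the opening and the grip force at its end, in the units of the state.
- robot.get_obs(): the state, without advancing time (a new reading comes with each control period).
- eyes.snapshot(name): name is "scene" or "side" or "wrist"; returns a dict with "color" (420x560x3 uint8, red, green, blue), "camera_matrix" (3x3 intrinsics, pixels), "eye" and "rotation" of the camera in the world; the wrist camera has in their place "tool_from_camera" (4x4, takes a point from camera to tool coordinates, whose origin is the TCP and whose axes are the flange's). Camera axes: x right, y up, looking along -z (the intrinsics and any distortion apply to the point x, -y, -z); pixel columns grow to the right and rows downward; lengths in m; the calibration is good to about 2 mm. A picture is of the moment at which its call begins: read the wrist's pose just before it. There is no depth.
- robot.close_job(): hands the job in; it is judged then, once.
Trained networks look in a picture, given as the dict that the camera call returned (one of the last four; its "shot" number tells which), for a name from the list of things; names that differ only in an ending like _2 or _b are one class to them, and where a whole thing is asked for, a point or a joint stands for the part that bears it (a point fixed in the world has none). Each returns a list of dicts, best first, with "confidence" (0 to 1); they miss things now and then, are a little off and sometimes report something else, mostly with a low value. They report only what shows in the picture. A call takes as long as a camera call. They do not tell look-alikes from the thing itself.
- models.masks_of(picture, query): "mask" (420x560 bool, what is visible of it) and "xy" ([column, row] in pixels, amid what is visible of it).
- models.tip_of(picture, query): "xy" ([column, row] in pixels: a listed point, or the origin of a listed thing).
The state is a dict: "time": time; "joint_positions": joint angles; "qvel": joint speeds; "joint_torque": joint torques, N m; "tool_pos": TCP position; "ee_rot": TCP orientation; "wrist_force": force on the tool from outside, world axes, zero at the start; "wrist_torque": the same for the moment, N m; "width": finger opening in m; "finger_force": force on a finger pad.
Only numpy, scipy, OpenCV 4.12 (cv2) and the standard library are available. Lean on these libraries where they do the work, as an engineer would, in place of code of your own. Each camera call takes 0.05 s, during which the arm holds its last target. There are 200 camera calls.

### The job

Close the three round canisters: press the steel button in each lid lightly down until it stops, the tallest canister first, then the middle one, then the lowest. Leave the button of the rectangular canister up, because what is in it is still warm. Only press: no canister may be lifted, tipped or pushed out of its place, and the other things on the worktop stay where they are.

Things in the scene. Friction and masses are not known exactly. Their poses are not given: they have to be found in the camera images.
- tall_can: the tallest round canister, 80 mm across (lid 82), lid top 140 mm above the worktop. White body, flat wooden lid with a round steel push button in the middle. It stands loose, 0.4 to 0.9 kg; origin: centre of the underside, z axis up.
- tall_can_top (a point): centre of the top face of that canister's push button (36 mm across), moving with it: 14 mm above the lid when up, 2 mm above it when fully down
- tall_can_button (a joint): how far that button is pressed in, in m: 0 up (open), 0.012 fully down (closed, at a hard stop). No spring: it yields at about 4 N and stays where it is left. It starts up.
- middle_can: the middle-height round canister, 80 mm across (lid 82), lid top 105 mm above the worktop. White body, flat wooden lid with a round steel push button in the middle. It stands loose, 0.4 to 0.9 kg; origin: centre of the underside, z axis up.
- middle_can_top (a point): centre of the top face of that canister's push button (36 mm across), moving with it: 14 mm above the lid when up, 2 mm above it when fully down
- middle_can_button (a joint): how far that button is pressed in, in m: 0 up (open), 0.012 fully down (closed, at a hard stop). No spring: it yields at about 4 N and stays where it is left. It starts up.
- low_can: the lowest round canister, 80 mm across (lid 82), lid top 70 mm above the worktop. White body, flat wooden lid with a round steel push button in the middle. It stands loose, 0.4 to 0.9 kg; origin: centre of the underside, z axis up.
- low_can_top (a point): centre of the top face of that canister's push button (36 mm across), moving with it: 14 mm above the lid when up, 2 mm above it when fully down
- low_can_button (a joint): how far that button is pressed in, in m: 0 up (open), 0.012 fully down (closed, at a hard stop). No spring: it yields at about 4 N and stays where it is left. It starts up.
- box_can: the rectangular canister, 86 x 62 mm (lid 88 x 64), lid top 105 mm above the worktop; its x axis is the long side. White body, flat wooden lid with a round steel push button in the middle. It stands loose, 0.4 to 0.9 kg; origin: centre of the underside, z axis up.
- box_can_top (a point): centre of the top face of that canister's push button (36 mm across), moving with it: 14 mm above the lid when up, 2 mm above it when fully down
- box_can_button (a joint): how far that button is pressed in, in m: 0 up (open), 0.012 fully down (closed, at a hard stop). No spring: it yields at about 4 N and stays where it is left. It starts up.
- salt_shaker: Bystander, loose: glass salt shaker, 44 mm across, 90 mm high, standing between canisters; origin: centre of the underside.
- teaspoon: Bystander, loose: steel teaspoon, 130 x 27 x 11 mm, lying between canisters; origin: centre of the underside.
- tealight: Bystander, loose: small candle in a metal cup, 38 mm across, 15 mm high, between canisters; origin: centre of the underside.
- mug_tea: Bystander, loose: spotted mug, 82 x 114 x 91 mm, behind the canisters; origin: centre of the underside.
- tin_small: Bystander, loose: small food tin, 75 mm across, 58 mm high, behind the canisters; origin: centre of the underside.
- honey_jar: Bystander, loose: honey jar with a screw lid, 65 mm across, 100 mm high, behind the canisters; origin: centre of the underside.
- spice_1: Bystander, loose: spice jar, 46 mm across, 106 mm high, behind the canisters; origin: centre of the underside.
Things that resemble listed ones, but are neither listed nor needed, are in the scene too. What is shaped like the tall_can but green is not meant.

How it is judged:
By the outcome, as a careful person would: the job done as asked, in the order asked, and still so for the second after the job is handed in, with the robot touching nothing.
It also fails if it takes over 61 s, if anything falls off the work surface, if the arm or the gripper's body presses on something with over 40 N, if the wrist force passes 120 N, or if a joint passes its speed limit or range.

## Working session

There is one attempt and no reset: what is moved stays moved. The work goes in short steps, Python scripts to look and compute and a tool call to move; the robot and the scene stay as the last step left them, time stands still between calls to the robot, and variables do not carry over. Pictures are saved under pics/ and viewed, at most 10 in all, crops included, and the job is handed in when it is done.

Besides the shell and the picture viewer there is one more tool, called after "Call:" in YAML: its name, and indented under it one key for each argument. step_arm: Moves the arm, as the interface text tells. Its arguments: {"type":"object","properties":{"commands":{"type":"array"}},"required":["commands"]}

```bash
mkdir -p pics
cat > h.py <<'E'
import numpy as np, cv2
from bench import robot, eyes, models
from scipy.spatial.transform import Rotation as R
def ray(p,xy,obs=None):
    K=p["camera_matrix"]; d=np.linalg.inv(K)@np.array([xy[0],xy[1],1.]); d=d*[1,-1,-1]
    if "eye" in p: return np.array(p["eye"]),np.array(p["rotation"])@d
    T=np.array(p["tool_from_camera"]); Rt=R.from_euler("xyz",obs["ee_rot"]).as_matrix()
    return np.array(obs["tool_pos"])+Rt@T[:3,3],Rt@T[:3,:3]@d
def atz(p,xy,z,obs=None):
    o,d=ray(p,xy,obs); return (o+d*(z-o[2])/d[2])
def save(p,n): cv2.imwrite("pics/"+n+".png",p["color"][:,:,::-1])
Z=dict(tall_can_top=.154,middle_can_top=.119,low_can_top=.084,box_can_top=.119)
E
python3 - <<'E'
from h import *
print(robot.get_obs())
for c in ["scene","side","wrist"]:
    o=robot.get_obs(); p=eyes.snapshot(c); save(p,c+"0")
    print(c, list(p.keys()), p.get("eye"))
    for n,z in Z.items():
        for r in models.tip_of(p,n)[:3]: print(n,r["confidence"],np.round(r["xy"]),atz(p,r["xy"],z,o).round(4))
E
```

```text
{'time': 0.0, 'joint_positions': array([ 1.12887604e+00,  8.79611517e-02,  1.37222979e+00, -1.29252809e-05,
        1.68362638e+00, -1.03085769e-01]), 'qvel': array([-2.17979744e-04,  1.42545801e-04,  7.54695589e-05,  1.51072919e-03,
       -5.40008293e-04,  8.46612001e-04]), 'joint_torque': array([-1.11790489e-04, -3.40201485e+01, -3.02419138e+01,  7.14623882e-02,
        3.33149219e-02, -1.37530033e-04]), 'tool_pos': array([0.18276431, 0.51862753, 0.40351276]), 'ee_rot': array([-3.13937847e+00, -2.16147388e-04,  2.80275646e+00]), 'wrist_force': array([-0.28779272, -0.1080095 , -0.23501541]), 'wrist_torque': array([-0.01298571,  0.0232679 ,  0.00161338]), 'finger_force': 0.0, 'width': 0.09382302210601903}
scene ['color', 'camera_matrix', 'eye', 'rotation', 'shot'] [-0.37239518 -0.46627615  0.86159623]Traceback (most recent call last):
  File "<stdin>", line 7, in <module>
  File "h.py", line 10, in atz
    o,d=ray(p,xy,obs); return (o+d*(z-o[2])/d[2])
                                            ~^^^
IndexError: invalid index to scalar variable.
```

```bash
ls pics
```

```text
scene0.png
```

Run:
```python
from h import *
p=eyes.snapshot("scene"); print(p["rotation"],p["camera_matrix"])
p=eyes.snapshot("wrist"); print(p.keys(),p["tool_from_camera"])
```

```text
[ 0.95680232 -0.00247014 -1.11323101] [[512.72363254   0.         262.88682261]
 [  0.         512.72363254 205.56480768]
 [  0.           0.           1.        ]]
dict_keys(['color', 'camera_matrix', 'tool_from_camera', 'shot']) [[-3.27012389e-04  9.73426928e-01  2.28997616e-01  6.63773075e-02]
 [ 9.99999913e-01  2.59417111e-04  3.25281815e-04 -8.30159932e-04]
 [ 2.57232178e-04  2.28997702e-01 -9.73426929e-01  2.06848472e-02]
 [ 0.00000000e+00  0.00000000e+00  0.00000000e+00  1.00000000e+00]]
```

View pics/scene0.png

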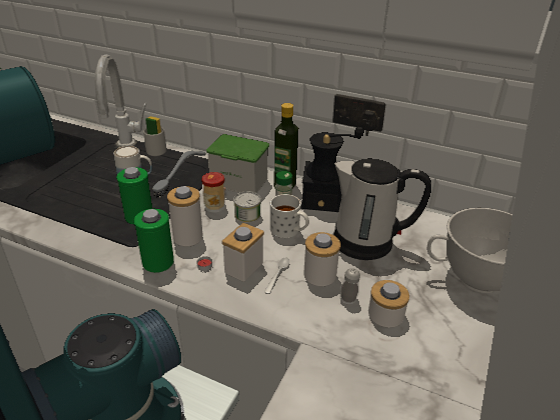

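The scene picture shows the white tall can's button near (183,192), box (243,232), middle (322,241) and low (390,290). Two green look-alikes stand at (131,172) and (151,215). The rotation is given as roll, pitch, yaw.

```bash
sed -i 's/np.array(p\["rotation"\])@d/R.from_euler("xyz",p["rotation"]).as_matrix()@d/' h.py
python3 - <<'E'
from h import *
for c in ["scene","side","wrist"]:
    o=robot.get_obs(); p=eyes.snapshot(c); save(p,c+"1")
    print(c, p.get("eye"))
    for n,z in Z.items():
        for r in models.tip_of(p,n)[:4]: print(n,round(r["confidence"],2),np.round(r["xy"]),atz(p,r["xy"],z,o).round(4))
    if c=="scene":
      for n,z in dict(salt_shaker=0,teaspoon=0,tealight=0,honey_jar=0,mug_tea=0,tin_small=0,spice_1=0).items():
        for r in models.tip_of(p,n)[:2]: print(n,round(r["confidence"],2),np.round(r["xy"]),atz(p,r["xy"],z,o).round(4))
a=cv2.imread("pics/side1.png");b=cv2.imread("pics/wrist1.png")
cv2.imwrite("pics/sw.png",cv2.resize(np.vstack([a,b]),(400,600)))
E
```

```text
scene [-0.37239518 -0.46627615  0.86159623]
tall_can_top 0.59 [181. 191.] [0.493  0.1856 0.154 ]
tall_can_top 0.54 [129. 172.] [0.5114 0.3608 0.154 ]
tall_can_top 0.49 [149. 212.] [0.3866 0.2032 0.154 ]
middle_can_top 0.62 [325. 238.] [ 0.5204 -0.1875  0.119 ]
low_can_top 0.65 [393. 288.] [ 0.466  -0.3656  0.084 ]
box_can_top 0.56 [277. 275.] [ 0.3602 -0.1415  0.119 ]
box_can_top 0.5 [243. 231.] [ 0.459  -0.0074  0.119 ]
salt_shaker 0.87 [347. 300.] [ 0.4721 -0.2698  0.    ]
teaspoon 0.65 [276. 275.] [ 0.4753 -0.0873  0.    ]
tealight 0.64 [204. 265.] [0.4273 0.0883 0.    ]
honey_jar 0.94 [218. 206.] [0.6648 0.1895 0.    ]
honey_jar 0.22 [383. 314.] [ 0.466  -0.3571  0.    ]
mug_tea 0.59 [291. 230.] [ 0.6542 -0.049   0.    ]
mug_tea 0.5 [182. 192.] [0.6808 0.3224 0.    ]
tin_small 0.72 [203. 264.] [0.43   0.0929 0.    ]
tin_small 0.67 [250. 213.] [0.6752 0.0895 0.    ]
spice_1 0.79 [281. 203.] [0.7608 0.0294 0.    ]
side [0.39492145 0.69834957 0.7480543 ]
tall_can_top 0.93 [258. 344.] [0.5196 0.3571 0.154 ]
tall_can_top 0.71 [290. 267.] [0.5019 0.1822 0.154 ]
tall_can_top 0.7 [352. 284.] [0.3805 0.1995 0.154 ]
middle_can_top 0.52 [328. 283.] [0.4274 0.1786 0.119 ]
middle_can_top 0.43 [313. 170.] [ 0.5181 -0.2024  0.119 ]
low_can_top 0.64 [337. 148.] [ 0.4733 -0.3856  0.084 ]
box_can_top 0.56 [324. 218.] [ 0.4623 -0.0139  0.119 ]
wrist None
```

View pics/sw.png

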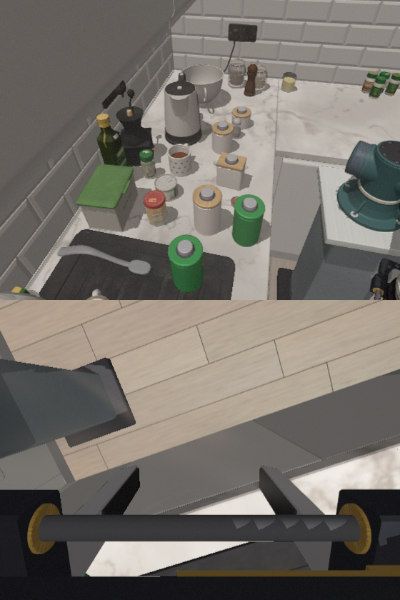

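The side picture (half scale) shows the white tall can at (207,192), the box at (231,160), the middle can at (222,130) and the low one at (241,112). The green cans are at (185,250) and (248,205). I'll go above the white tall can at (0.497, 0.184) with the fingers closed.

Call:
step_arm:
  commands:
    - [[-51,-26.4,0,0,0,0,0],[-51,-26.4,0,0,0,0,0],[-51,-26.4,0,0,0,0,0],[-51,-26.4,0,0,0,0,0],[-51,-26.4,0,0,0,0,0],[-51,-26.4,0,0,0,0,0],[-51,-26.4,0,0,0,0,0],[-51,-26.4,0,0,0,0,0],[0,0,0,0,0,0,0],[0,0,0,0,0,0,0]]

```text
time: 2.55
tool_pos: [0.4972, 0.1841, 0.4046]
ee_rot: [3.141, -0.001, 2.803]
wrist_force: [-0.1, -0.6, -0.0]
width: 0.0007
finger_force: 0.0
```

```bash
cat > look.py <<'E'
import sys
from h import *
n=sys.argv[1]; t=n+"_can_top"; dz=float(sys.argv[2]) if len(sys.argv)>2 else 0
for c in ["wrist","scene","side"]:
    o=robot.get_obs(); p=eyes.snapshot(c)
    if c=="wrist": save(p,"w_%s_%d"%(n,o["time"]*100)); print(o["time"],o["tool_pos"].round(4),o["ee_rot"].round(3),o["width"],o["wrist_force"].round(1))
    Rt=R.from_euler("xyz",o["ee_rot"]).as_matrix(); tip=o["tool_pos"]+Rt@[0,0,.199]
    for r in models.tip_of(p,t)[:4]:
        w=atz(p,r["xy"],Z[t]+dz,o); print(c,round(r["confidence"],2),np.round(r["xy"]),w.round(4),"tool mm",(Rt.T@(w-tip)*1000).round(1))
E
python3 look.py tall; ls pics
python3 - <<'E'
from h import *
p=eyes.snapshot("scene")
for xy in [(365,245),(340,240),(392,240),(432,190)]: print(atz(p,xy,0).round(3),atz(p,xy,.2).round(3))
E
```

```text
2.55 [0.4972 0.1841 0.4046] [ 3.141e+00 -1.000e-03  2.803e+00] 0.0007131696600256016 [-0.1 -0.6 -0. ]
wrist 0.86 [244.  52.] [0.3835 0.2    0.154 ] tool mm [112.3 -23.   51.7]
wrist 0.78 [286. 228.] [0.5021 0.1873 0.154 ] tool mm [-3.8  4.5 51.6]
wrist 0.78 [536. 167.] [0.5179 0.3616 0.154 ] tool mm [ 39.4 174.2  51.7]
scene 0.61 [182. 191.] [0.4966 0.1835 0.154 ] tool mm [-0.5 -1.5 51.9]
scene 0.55 [151. 213.] [0.3864 0.1973 0.154 ] tool mm [108.1 -24.9  51.9]
scene 0.48 [131. 169.] [0.5224 0.3638 0.154 ] tool mm [ 34.8 177.2  52. ]
side 0.75 [258. 344.] [0.5198 0.357  0.154 ] tool mm [ 34.9 169.8  52. ]
side 0.69 [291. 268.] [0.5009 0.1849 0.154 ] tool mm [-4.2  1.1 52. ]
scene0.png
scene1.png
side1.png
sw.png
w_tall_254.png
wrist1.png
[ 0.683 -0.248  0.   ] [ 0.438 -0.299  0.2  ]
[ 0.674 -0.183  0.   ] [ 0.431 -0.248  0.2  ]
[ 0.735 -0.307 -0.   ] [ 0.478 -0.344  0.2  ]
[ 1.029 -0.354  0.   ] [ 0.704 -0.38   0.2  ]
```

View pics/w_tall_254.png

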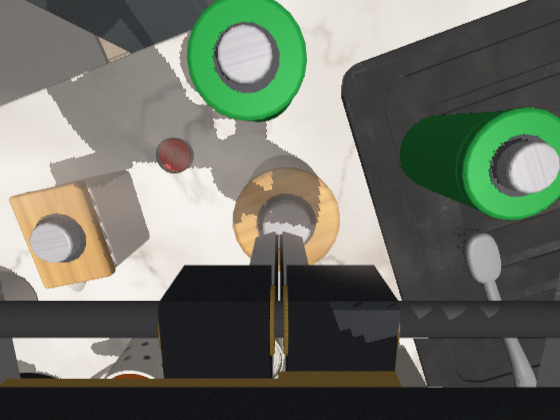

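The wooden lid with its steel button is centred near (287,222), directly under the fingertips. The green cans stay clear at (245,55) and (530,165). Now I'll shift slightly and go down.

Call:
step_arm:
  commands:
    - [[-3,2,25,0,0,0,0],[0,0,20,0,0,0,0],[0,0,3,0,0,0,0],[0,0,3,0,0,0,0],[0,0,3,0,0,0,0],[0,0,0,0,0,0,0]]

```text
time: 3.65
tool_pos: [0.501, 0.185, 0.3519]
ee_rot: [3.14, 0.001, 2.803]
wrist_force: [-0.3, 0.1, 4.0]
width: 0.0003
finger_force: 1.6
```

Call:
step_arm:
  commands:
    - [[0,0,2,0,0,0,0],[0,0,2,0,0,0,0],[0,0,2,0,0,0,0],[0,0,0,0,0,0,0]]

```text
time: 4.15
tool_pos: [0.5011, 0.185, 0.3446]
ee_rot: [3.141, 0.001, 2.803]
wrist_force: [0.9, 1.6, 3.0]
width: 0.0004
finger_force: 1.3
```

Call:
step_arm:
  commands:
    - [[0,0,2,0,0,0,0],[0,0,1,0,0,0,0],[0,0,0,0,0,0,0]]

```text
time: 4.53
tool_pos: [0.5011, 0.1849, 0.3416]
ee_rot: [3.141, 0.0, 2.803]
wrist_force: [2.1, 2.1, 1.9]
width: 0.0004
finger_force: 1.5
```

Call:
step_arm:
  commands:
    - [[0,0,1,0,0,0,0],[0,0,0,0,0,0,0]]

```text
time: 4.78
tool_pos: [0.501, 0.185, 0.3416]
ee_rot: [3.14, 0.001, 2.803]
wrist_force: [-0.1, 1.0, 4.8]
width: 0.0001
finger_force: 2.9
```

Call:
step_arm:
  commands:
    - [[0,0,1,0,0,0,0],[0,0,0,0,0,0,0]]

```text
time: 5.03
tool_pos: [0.501, 0.1849, 0.3415]
ee_rot: [3.14, 0.002, 2.803]
wrist_force: [-1.3, 0.6, 8.8]
width: 0.0007
finger_force: 4.4
```

Call:
step_arm:
  commands:
    - [[0,0,1,0,0,0,0],[0,0,0,0,0,0,0]]

```text
time: 5.28
tool_pos: [0.5009, 0.1849, 0.3415]
ee_rot: [3.14, 0.002, 2.803]
wrist_force: [-1.9, 1.9, 11.4]
width: 0.0007
finger_force: 6.0
```

The tall can's button is at its stop: the height is steady while the force rises. Next is the middle can.

Call:
step_arm:
  commands:
    - [[0,0,-20,0,0,0,0],[0,0,-46,0,0,0,0],[-20.4,-50.3,0,0,0,0,0],[-20.4,-50.3,0,0,0,0,0],[-20.4,-50.3,0,0,0,0,0],[-20.4,-50.3,0,0,0,0,0],[-20.4,-50.3,0,0,0,0,0],[-20.4,-50.3,0,0,0,0,0],[-20.4,-50.3,0,0,0,0,0],[0,0,0,0,0,0,0],[0,0,0,0,0,0,0]]

```text
time: 6.65
tool_pos: [0.5182, -0.1946, 0.4034]
ee_rot: [3.141, -0.003, 2.802]
wrist_force: [-0.6, 0.4, -0.0]
width: 0.0007
finger_force: 0.0
```

```bash
python3 look.py middle; echo; python3 look.py tall -.012; ls pics
```

```text
6.65 [ 0.5182 -0.1946  0.4034] [ 3.141e+00 -3.000e-03  2.802e+00] 0.0006561616048226769 [-0.6  0.4 -0. ]
wrist 0.93 [292. 210.] [ 0.5194 -0.1846  0.119 ] tool mm [ 1.3  9.7 85.4]
wrist 0.66 [430. 246.] [ 0.5866 -0.0875  0.119 ] tool mm [-29.8 123.6  85.4]
scene 0.63 [324. 234.] [ 0.5314 -0.1806  0.119 ] tool mm [-8.3 16.4 86.2]
scene 0.44 [242. 228.] [0.469  0.0016 0.119 ] tool mm [110.9 167.7  86.4]
scene 0.41 [245. 264.] [ 0.3586 -0.0645  0.119 ] tool mm [193.2  68.7  86.5]
side 0.56 [311. 172.] [ 0.5226 -0.1914  0.119 ] tool mm [-3.3  3.1 86.6]
side 0.43 [323. 255.] [0.4471 0.1036 0.119 ] tool mm [165.5 256.6  86.8]

6.95 [ 0.5186 -0.1936  0.4049] [3.142 0.    2.805] 0.0004740585435566159 [ 0.  -0.6  0.3]
wrist 0.63 [126. 192.] [ 0.4628 -0.293   0.142 ] tool mm [  19.9 -112.3   63.9]
scene 0.72 [149. 209.] [0.4087 0.2228 0.142 ] tool mm [241.8 356.8  63.8]
scene 0.64 [184. 196.] [0.4932 0.1781 0.142 ] tool mm [147.2 342.6  63.9]
scene 0.43 [129. 170.] [0.5324 0.3791 0.142 ] tool mm [176.9 545.3  63.9]
side 0.86 [257. 340.] [0.5264 0.3441 0.142 ] tool mm [171.3 510.4  63.8]
side 0.67 [350. 283.] [0.3849 0.1884 0.142 ] tool mm [253.1 316.7  63.8]
side 0.64 [291. 272.] [0.4996 0.1846 0.142 ] tool mm [143.7 351.2  63.8]
side 0.2 [234. 271.] [0.6098 0.2051 0.142 ] tool mm [ 46.5 407.   63.8]
scene0.png
scene1.png
side1.png
sw.png
w_middle_665.png
w_tall_254.png
w_tall_695.png
wrist1.png
```

View pics/w_middle_665.png

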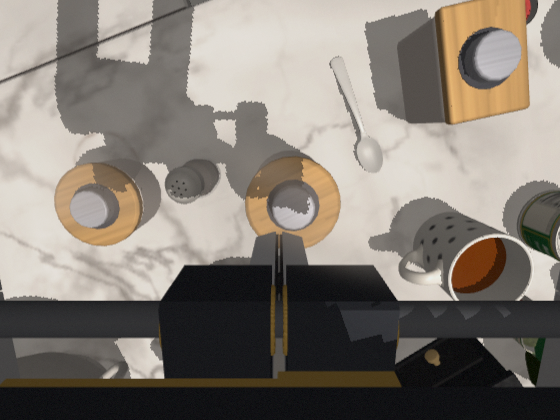

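The middle button is centred at (293,207) and the low one at (92,205). The kettle's rim shows at bottom left, near (70,360), so I'll check its clearance.

Run:
```python
from h import *
o=robot.get_obs(); p=eyes.snapshot("wrist")
Rt=R.from_euler("xyz",o["ee_rot"]).as_matrix(); tip=o["tool_pos"]+Rt@[0,0,.199]
for xy,z in [((70,353),.18),((70,353),.23),((125,368),.2),((293,207),.119),((92,205),.084)]:
    w=atz(p,xy,z,o); print(xy,z,w.round(3),(Rt.T@(w-tip)*1000).round(1))
```

```text
(70, 353) 0.18 [ 0.552 -0.36   0.18 ] [ -85.9 -145.    25.8]
(70, 353) 0.23 [ 0.528 -0.314  0.23 ] [ -48.6 -109.7  -24.2]
(125, 368) 0.2 [ 0.563 -0.314  0.2  ] [-81.8 -97.8   5.8]
(293, 207) 0.119 [ 0.519 -0.183  0.119] [ 3.2 10.7 86.8]
(92, 205) 0.084 [ 0.465 -0.357  0.084] [  -3.2 -171.   121.8]
```

The kettle body stands at x > 0.6, so it is clear. I'll press the middle one.

Call:
step_arm:
  commands:
    - [[3,10,0,0,0,0,0],[0,0,40,0,0,0,0],[0,0,35,0,0,0,0],[0,0,5,0,0,0,0],[0,0,3,0,0,0,0],[0,0,3,0,0,0,0],[0,0,0,0,0,0,0]]

```text
time: 8.18
tool_pos: [0.5193, -0.1844, 0.3198]
ee_rot: [-3.142, 0.002, 2.803]
wrist_force: [-0.0, -0.1, 0.2]
width: 0.0008
finger_force: 0.0
```

Call:
step_arm:
  commands:
    - [[0,0,2,0,0,0,0],[0,0,2,0,0,0,0],[0,0,2,0,0,0,0],[0,0,2,0,0,0,0],[0,0,0,0,0,0,0]]

```text
time: 8.8
tool_pos: [0.5193, -0.1844, 0.3108]
ee_rot: [-3.142, 0.002, 2.803]
wrist_force: [1.8, -0.9, 3.1]
width: 0.0007
finger_force: 1.4
```

Call:
step_arm:
  commands:
    - [[0,0,1,0,0,0,0],[0,0,1,0,0,0,0],[0,0,0,0,0,0,0]]

```text
time: 9.18
tool_pos: [0.5192, -0.1843, 0.3087]
ee_rot: [3.142, 0.0, 2.803]
wrist_force: [1.8, -0.6, 3.6]
width: 0.0004
finger_force: 1.9
```

Expected stop is near 0.3065.

Call:
step_arm:
  commands:
    - [[0,0,1,0,0,0,0],[0,0,1,0,0,0,0],[0,0,1,0,0,0,0],[0,0,0,0,0,0,0]]

```text
time: 9.68
tool_pos: [0.5191, -0.1843, 0.3066]
ee_rot: [-3.142, 0.001, 2.803]
wrist_force: [1.9, -0.7, 6.6]
width: 0.0006
finger_force: 3.3
```

Call:
step_arm:
  commands:
    - [[0,0,1,0,0,0,0],[0,0,1,0,0,0,0],[0,0,0,0,0,0,0]]

```text
time: 10.05
tool_pos: [0.519, -0.1842, 0.3065]
ee_rot: [-3.141, 0.002, 2.803]
wrist_force: [-0.7, 0.4, 13.1]
width: 0.0003
finger_force: 6.6
```

The middle button is at its stop. Next is the low can.

Call:
step_arm:
  commands:
    - [[0,0,-20,0,0,0,0],[0,0,-60,0,0,0,0],[-2,-60,0,0,0,0,0],[-2,-60,0,0,0,0,0],[-2,-60,0,0,0,0,0],[0,0,0,0,0,0,0],[0,0,0,0,0,0,0]]

```text
time: 10.92
tool_pos: [0.4646, -0.3556, 0.3819]
ee_rot: [3.139, -0.004, 2.802]
wrist_force: [0.1, 0.1, 0.1]
width: 0.0006
finger_force: 0.0
```

```bash
python3 look.py low; ls pics
```

```text
10.925 [ 0.4646 -0.3556  0.3819] [ 3.139 -0.004  2.802] 0.0005880894151796834 [0.1 0.1 0.1]
wrist 0.58 [273. 213.] [ 0.4663 -0.3618  0.084 ] tool mm [-4.9 -6.  98.9]
scene 0.62 [386. 289.] [ 0.4588 -0.3539  0.084 ] tool mm [ 5.8 -1.8 99.9]
side 0.67 [338. 146.] [ 0.4722 -0.3977  0.084 ] tool mm [-20.8 -38.6 100.4]
scene0.png
scene1.png
side1.png
sw.png
w_low_1092.png
w_middle_665.png
w_tall_254.png
w_tall_695.png
wrist1.png
```

View pics/w_low_1092.png

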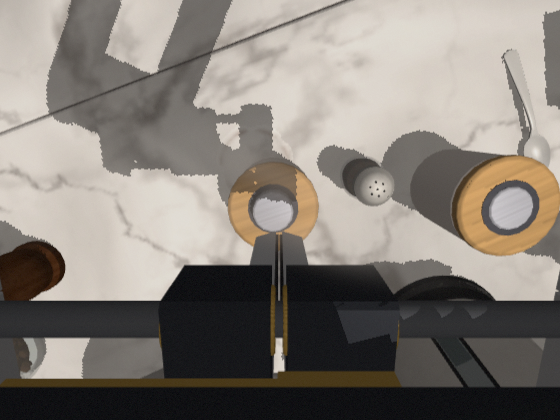

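The low button is centred at (273,211). The kettle base is at (440,285) and a wooden mill top at (40,268), so I'll check both clearances.

Run:
```python
from h import *
o=robot.get_obs(); p=eyes.snapshot("wrist")
Rt=R.from_euler("xyz",o["ee_rot"]).as_matrix(); tip=o["tool_pos"]+Rt@[0,0,.199]
print(tip)
for xy,z in [((440,280),0.02),((440,280),.1),((60,265),.1),((60,265),.2),((273,211),.084)]:
    w=atz(p,xy,z,o); print(xy,z,w.round(3),(Rt.T@(w-tip)*1000).round(1))
```

```text
[ 0.46540797 -0.35482148  0.18479331]
(440, 280) 0.02 [ 0.616 -0.221  0.02 ] [-97.9 176.4 164.8]
(440, 280) 0.1 [ 0.566 -0.247  0.1  ] [-59.6 135.1  84.8]
(60, 265) 0.1 [ 0.448 -0.543  0.1  ] [ -45.9 -183.2   84.8]
(60, 265) 0.2 [ 0.431 -0.463  0.2  ] [  -3.3 -113.9  -15.2]
(273, 211) 0.084 [ 0.467 -0.361  0.084] [ -3.6  -5.7 100.8]
```

All clear. I'll press the low one.

Call:
step_arm:
  commands:
    - [[-4,-6,0,0,0,0,0],[0,0,45,0,0,0,0],[0,0,40,0,0,0,0],[0,0,8,0,0,0,0],[0,0,3,0,0,0,0],[0,0,3,0,0,0,0],[0,0,0,0,0,0,0]]

```text
time: 12.15
tool_pos: [0.467, -0.3633, 0.2861]
ee_rot: [-3.141, 0.002, 2.803]
wrist_force: [0.1, 0.2, 0.3]
width: 0.0006
finger_force: 0.0
```

Call:
step_arm:
  commands:
    - [[0,0,2,0,0,0,0],[0,0,2,0,0,0,0],[0,0,2,0,0,0,0],[0,0,2,0,0,0,0],[0,0,0,0,0,0,0]]

```text
time: 12.78
tool_pos: [0.4669, -0.3633, 0.2768]
ee_rot: [-3.141, 0.002, 2.803]
wrist_force: [1.3, -1.6, 2.7]
width: 0.0007
finger_force: 1.5
```

Call:
step_arm:
  commands:
    - [[0,0,1,0,0,0,0],[0,0,1,0,0,0,0],[0,0,1,0,0,0,0],[0,0,0,0,0,0,0]]

```text
time: 13.28
tool_pos: [0.4668, -0.3631, 0.2737]
ee_rot: [-3.141, 0.0, 2.803]
wrist_force: [1.2, -1.5, 2.0]
width: 0.0005
finger_force: 1.4
```

Call:
step_arm:
  commands:
    - [[0,0,1,0,0,0,0],[0,0,1,0,0,0,0],[0,0,1,0,0,0,0],[0,0,0,0,0,0,0]]

```text
time: 13.78
tool_pos: [0.4667, -0.3631, 0.2716]
ee_rot: [-3.141, 0.001, 2.803]
wrist_force: [2.1, -0.8, 6.7]
width: 0.0007
finger_force: 3.4
```

Call:
step_arm:
  commands:
    - [[0,0,1,0,0,0,0],[0,0,1,0,0,0,0],[0,0,0,0,0,0,0]]

```text
time: 14.15
tool_pos: [0.4667, -0.363, 0.2715]
ee_rot: [-3.141, 0.001, 2.803]
wrist_force: [-0.8, 0.6, 13.1]
width: 0.0004
finger_force: 6.6
```

The low button is at its stop. I'll lift straight up and check.

Call:
step_arm:
  commands:
    - [[0,0,-20,0,0,0,0],[0,0,-60,0,0,0,0],[0,0,-50,0,0,0,0],[0,0,0,0,0,0,0],[0,0,0,0,0,0,0]]

```text
time: 14.78
tool_pos: [0.4663, -0.3627, 0.3963]
ee_rot: [3.139, -0.005, 2.803]
wrist_force: [0.3, 0.9, -0.5]
width: 0.0005
finger_force: 0.0
```

Run:
```python
from h import *
p=eyes.snapshot("scene"); c=p["color"][120:330,100:430,::-1]
cv2.imwrite("pics/end.png",cv2.resize(c,(792,504),interpolation=cv2.INTER_CUBIC))
print(robot.get_obs()["wrist_force"])
```

```text
[ 0.05747128 -0.10969256 -0.40472094]
```

View pics/end.png

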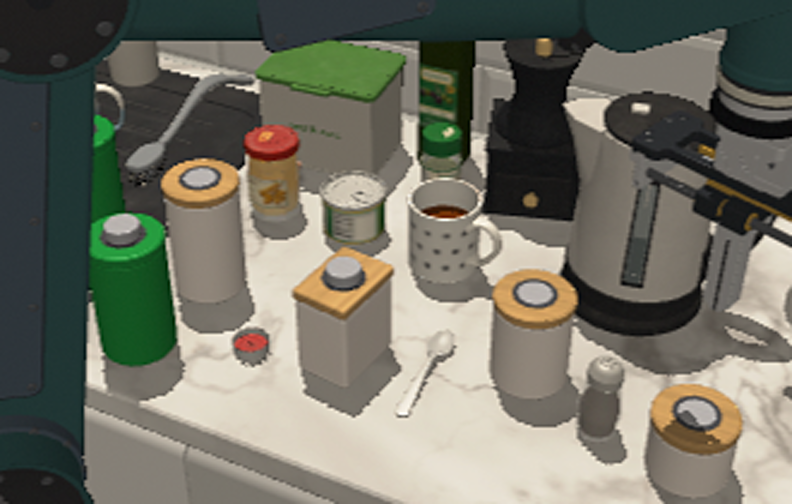

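In the crop, all three round buttons are down, at (200,178), (534,293) and (697,413). The box button at (344,272) and the green can's are still up, and nothing has shifted.

```bash
python3 -c "
from bench import robot
print(robot.close_job())"
```

```text
the job is handed in; nothing more can be done
None
```

I pressed the tall, middle and low canister buttons down to their stops in that order, left the rectangular canister's button up, saw nothing displaced in the final picture, and handed the job in at about 15 s.

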